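# Put the green peeler away in the push-to-open drawer under the green board

### The job

Press the green push pad on the green cutting board's stand so that the hidden drawer springs out, then put the green-handled peeler away in that drawer, lying flat on the drawer's floor. Leave the drawer standing open for the next tool, and leave the red stand's drawer shut.

Things in the scene. Friction and masses are not known exactly. Their poses are not given: they have to be found in the camera images.
- green_peeler_center (a point): Loose Y-shaped peeler, sea-green plastic handle, 60 g, 16 mm thick, lying flat on the table. Point: grasp point mid-handle, half-way up. x runs along the handle to the head: handle 20 mm wide, from 40 mm behind the point to 33 ahead; forked head 44 mm wide with steel blade, ends 70 mm ahead. z up. A like peeler with a red handle is not wanted.
- green_push_top (a point): Top centre of the sea-green push pad, 36 (x) by 80 mm (y), 76 mm over the table, on the fixed steel stand of the green board (board top at 64 mm). -x: stand's front, 24 mm off; z up. Sprung, 2 to 6 N over 8 mm of travel down; at 5 mm it frees the drawer, which springs out to the front in 1.5 s and stays out. A like stand with red board and pad is not wanted.
- green_drawer_floor (a point): Point on the floor (7 mm over the table) of the green stand's drawer, moving with it; stand's axes. Shut: 40 mm behind the pad centre, hidden. Out (120 mm travel to -x): 80 mm in front of it, the middle of the open part, which is 112 mm (x) by 162 mm (y) inside; walls 33 mm and front panel 39 mm over the floor. A 2.4 N spring holds it out.
- red_drawer (a joint): Travel of the red stand's drawer in m: 0 is shut, 0.12 fully out. It must stay shut.
Things that resemble listed ones, but are neither listed nor needed, are in the scene too. What is shaped like the part that bears green_peeler_center but purple is not meant.

How it is judged:
By the outcome, as a careful person would: the job done as asked, in the order asked, and still so for the second after the job is handed in, with the robot touching nothing.
It also fails if it takes over 53 s, if anything falls off the work surface, if the arm or the gripper's body presses on something with over 40 N, if the wrist force passes 120 N, or if a joint passes its speed limit or range.

### The arm

A 7-joint arm with a two-finger parallel gripper is mounted at the origin on the work surface. World frame = base frame: x ahead of the robot, y to its left, z up, the work surface at z = 0. Lengths are in m, angles in degrees, forces in N, time in s.
With the tool pointing down it reaches from about 0.425 to 0.875 m from the base axis. Payload 4.7 kg.
Tool frame: the origin (TCP) lies at the very end of the fingers, on their centre line; the grasp point (between the pads) lies behind it (env.pinch_z is the z of the grasp point in the tool frame, in m); z points along the fingers, y is the direction in which the jaws open and shut (so a half turn about z gives the same grasp; the last joint's range is limited). The gripper opens to 87 mm and grips with 3 to 60 N. Pads are 19 mm wide; open, the fingers measure 117 mm over their backs; the gripper's body (75 mm by 190 mm) begins 51 mm behind the grasp point.
Start: joints at [73.058, 18.392, -4.016, 83.108, 1.295, 78.541, -3.26], TCP at [0.198, -0.619, 0.223] pointing down, gripper open.
Joint ranges: [-163.93, 163.93], [-17.29, 119.83], [-79.2, 71.16], [3.27, 140.29], [-89.18, 269.18], [5.43, 117.66], [-154.24, 154.24]. Speed limits (degrees/s): [147.25, 147.25, 180, 180, 180, 180, 180].

### API

Orientations are given as [roll, pitch, yaw] about the fixed x, y, z axes, in that order (R = Rz(yaw) Ry(pitch) Rx(roll)).
In Python, from cell import readout, read_camera, env gives the robot as it stands. The module is installed in compiled form; this text tells all that it offers.
- The arm moves only by the tool servo_tool, never from a script. Its argument "plan" is a list that holds one entry, the list of rows, each a list of 5 numbers: the finger opening in m, from 0 to 0.087, then the shift along the tool's x, y, z in m, then the turn about the tool's z in rad. In form: [[[jaw, x, y, z, yaw], ...]]. A call has 1 to 12 rows; each row is the pose to reach, as a shift and turn from the pose measured when the call began, along the tool's axes at that moment; what a row does not reach only later rows make up. A row lasts 1/12 s, in which the tool goes at most 41.7 mm and 7.16 degrees, less where a joint would pass 70% of its speed; a pose out of reach is approached as far as the arm can. A call with a gripper value outside its range is refused whole. The fingers move at their own pace and stop on an object; "force" is the grip in N (left out, the last holds). Time passes only in rows, so rows that repeat a pose let the fingers close. It gives the time, the measured TCP pose, the force and the opening at its end, in the units of the state.
- readout.get_obs(): the state, without advancing time (a new reading comes with each control period).
- read_camera(name): name is "side" or "top"; returns a dict with "image" (480x640x3 uint8, red, green, blue), "range_z" (480x640 float32, m along the optical axis (not along the pixel's ray), 0 where there is no reading), "mtx" (3x3 intrinsics, pixels), "camera_from_world" (4x4, takes a point from world to camera coordinates). Camera axes: x right, y up, looking along -z (the intrinsics and any distortion apply to the point x, -y, -z); pixel columns grow to the right and rows downward; lengths in m; the calibration is good to about 2 mm. A picture is of the moment at which its call begins.
- env.sign_off(): hands the job in, once; it reports no verdict.
The state is a dict: "time_s": time; "qpos": joint angles; "joint_velocities": joint speeds; "effort": joint torques, N m; "tool_pos": TCP position; "tool_rot": TCP orientation; "force": force on the tool from outside, world axes, zero at the start; "wrist_torque": the same for the moment, N m; "grip_width": finger opening in m.
Only numpy, scipy, OpenCV 4.12 (cv2) and the standard library are available. Lean on these libraries where they do the work, as an engineer would, in place of code of your own. Each camera call takes 0.05 s, during which the arm holds its last target. There are 200 camera calls.

## Working session

There is one attempt and no reset: what is moved stays moved. The work goes in short steps, Python scripts to look and compute and a tool call to move; the robot and the scene stay as the last step left them, time stands still between calls to the robot, and variables do not carry over. Pictures are saved under pics/ and viewed, about 8 in all and at most 12, crops included, and the job is handed in when it is done.

Besides the shell and the picture viewer there is one more tool, called after "Request:" by a JSON object that holds its "method" and its "body", one argument or row to a line. servo_tool: Moves the arm, as the interface text tells. Its arguments: {"type":"object","properties":{"plan":{"type":"array"},"force":{"type":"number"}},"required":["plan"]}

```bash
mkdir -p pics; cat > h.py <<'E'
import numpy as np, cv2
from cell import readout, read_camera, env
def shot(cam,fn):
    d=read_camera(cam); np.savez('pics/'+fn+'.npz',**d)
    cv2.imwrite('pics/'+fn+'.png',cv2.cvtColor(d['image'],cv2.COLOR_RGB2BGR)); return d
def cloud(d):
    z=d['range_z']; K=d['mtx']; v,u=np.mgrid[:z.shape[0],:z.shape[1]]
    P=np.stack([(u-K[0,2])/K[0,0]*z,-(v-K[1,2])/K[1,1]*z,-z],-1)
    T=np.linalg.inv(d['camera_from_world']); W=P@T[:3,:3].T+T[:3,3]; W[z==0]=np.nan; return W
E
python3 - <<'E'
from h import *
for c in('top','side'):
    d=shot(c,c+'0'); print(c,d['mtx'].round(1).tolist(),np.linalg.inv(d['camera_from_world']).round(3).tolist(),(d['range_z']==0).mean(),[k for k in d])
print(readout.get_obs(),env.pinch_z)
E
```

```text
top [[609.7, 0.0, 320.2], [0.0, 609.7, 238.2], [0.0, 0.0, 1.0]] [[-0.01, 0.99, -0.138, 0.373], [-1.0, -0.008, 0.019, 0.013], [0.018, 0.138, 0.99, 1.229], [0.0, 0.0, 0.0, 1.0]] 0.004020182291666666 ['image', 'range_z', 'mtx', 'camera_from_world']
side [[545.9, 0.0, 314.5], [0.0, 545.9, 245.2], [0.0, 0.0, 1.0]] [[-0.743, 0.498, -0.446, 0.102], [-0.669, -0.544, 0.506, 0.468], [0.01, 0.675, 0.738, 0.778], [0.0, 0.0, 0.0, 1.0]] 0.003981119791666667 ['image', 'range_z', 'mtx', 'camera_from_world']
{'time_s': 0.1, 'qpos': array([73.05621914, 18.43292858, -4.01619221, 83.16876884,  1.29615778,
       78.54133817, -3.259611  ]), 'joint_velocities': array([-0.03062764,  0.0410365 , -0.08403279, -0.13482477,  0.01668701,
       -0.01398492,  0.10032572]), 'effort': array([ 3.07840237e-04, -4.92573631e+01, -4.05645110e-01, -3.13399565e+01,
       -6.41159993e-02,  3.94448941e-02,  7.21457445e-05]), 'tool_pos': array([ 0.19797819, -0.61858639,  0.22158483]), 'tool_rot': array([-1.79902266e+02,  6.48322948e-03,  1.77546468e+01]), 'force': array([0.06037806, 0.06523195, 0.0961388 ]), 'wrist_torque': array([0.01154737, 0.00294566, 0.00841964]), 'grip_width': 0.08687320453641192} -0.0187
```

View pics/top0.png

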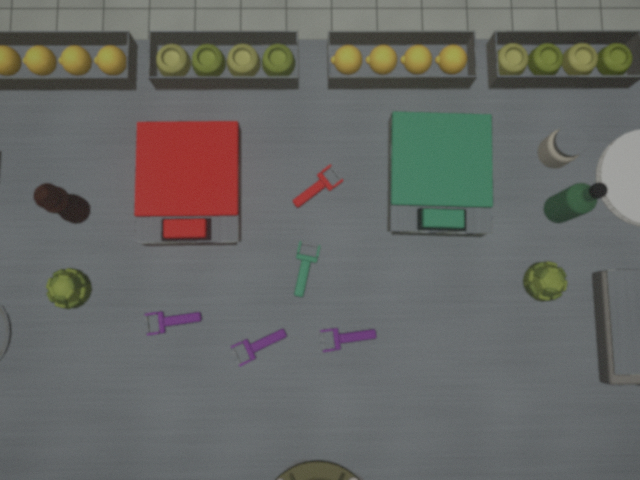

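View pics/side0.png

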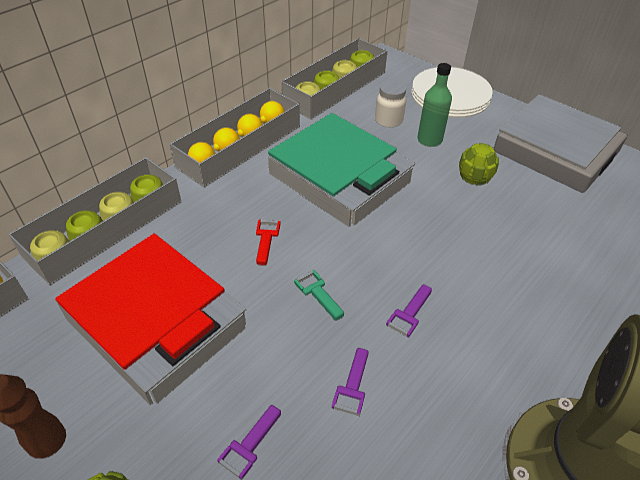

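Top view: the green stand's pad is at (442,218), the red stand is on the left with its pad at (185,229), the green peeler is at about (305,270) with its head toward (308,248), and the purple peelers and red one are clear of it. The side view agrees.

```bash
python3 - <<'E'
from h import *
for c,boxes in (('top',{'pad':(410,203,475,236),'board':(380,105,500,208),'peel':(285,235,330,305)}),('side',{'pad':(350,155,402,195),'peel':(290,265,350,325)})):
    d=dict(np.load(f'pics/{c}0.npz')); W=cloud(d); hsv=cv2.cvtColor(d['image'],cv2.COLOR_RGB2HSV)
    G=(hsv[...,0]>65)&(hsv[...,0]<95)&(hsv[...,1]>90)&~np.isnan(W[...,0])
    for n,(a,b,e,f) in boxes.items():
        m=np.zeros_like(G); m[b:f,a:e]=G[b:f,a:e]
        if n=='pad': m&=(W[...,2]>.069)
        p=W[m]; r=cv2.minAreaRect((p[:,:2]*1000).astype(np.float32))
        print(c,n,len(p),'z',np.percentile(p[:,2],[5,50,95]).round(4),'mean',p.mean(0).round(4),'rect',r)
        if n=='peel':
            t=p[p[:,2]>.008]; q=t[:,:2]-t[:,:2].mean(0); w,V=np.linalg.eigh(q.T@q); ax=V[:,1]; ax=ax*np.sign(ax[0])
            s=q@ax; l=q@V[:,0]
            for k in np.arange(-.06,.08,.01):
                i=(s>=k)&(s<k+.01)
                if i.sum()>2: print(round(k,3),i.sum(),(t[i][:,:2].mean(0)).round(4),np.ptp(l[i]).round(4))
            print('ax',np.degrees(np.arctan2(ax[1],ax[0])))
E
```

```text
top pad 754 z [0.0718 0.076  0.0798] mean [ 0.5711 -0.2465  0.0759] rect ((577.3698120117188, -245.92837524414062), (117.04779815673828, 48.13172149658203), 88.07591247558594)
top board 9105 z [0.0607 0.0644 0.068 ] mean [ 0.6909 -0.2502  0.0643] rect ((691.899169921875, -250.52316284179688), (197.47125244140625, 188.33090209960938), 88.28516387939453)
top peel 328 z [0.0111 0.0151 0.0197] mean [0.4725 0.0244 0.0154] rect ((471.543212890625, 30.746479034423828), (37.602882385253906, 82.13658905029297), 67.3073959350586)
-0.05 14 [0.4308 0.0336] 0.0105
-0.04 37 [0.4381 0.0321] 0.0136
-0.03 36 [0.448 0.03 ] 0.0148
-0.02 36 [0.4576 0.0278] 0.0141
-0.01 37 [0.4677 0.0255] 0.0145
0.0 36 [0.4774 0.0234] 0.0145
0.01 36 [0.4871 0.0212] 0.0145
0.02 47 [0.4979 0.0193] 0.0306
0.03 48 [0.5042 0.017 ] 0.0385
ax -12.490109650032974
side pad 516 z [0.0705 0.0745 0.077 ] mean [ 0.5689 -0.2455  0.0743] rect ((570.4071655273438, -248.19529724121094), (83.0763168334961, 38.67452621459961), 87.65850067138672)
side peel 685 z [0.0059 0.0127 0.0164] mean [0.4757 0.0236 0.0121] rect ((484.51385498046875, 25.773569107055664), (50.43022155761719, 118.1458969116211), 66.17434692382812)
-0.06 14 [0.426  0.0347] 0.0161
-0.05 59 [0.4312 0.0333] 0.018
-0.04 61 [0.4412 0.0308] 0.019
-0.03 57 [0.4514 0.0292] 0.0186
-0.02 54 [0.4611 0.0269] 0.0208
-0.01 54 [0.4704 0.0242] 0.0194
0.0 51 [0.4801 0.0227] 0.019
0.01 58 [0.4899 0.0201] 0.0197
0.02 92 [0.5002 0.0174] 0.0422
0.03 51 [0.5083 0.016 ] 0.0446
0.04 35 [0.5184 0.0111] 0.0437
0.05 23 [0.5289 0.0142] 0.0441
ax -12.944194755572047
```

```bash
cat >> h.py <<'E'
from scipy.spatial.transform import Rotation as Ro
def go(x,y,z,yaw):
    o=readout.get_obs(); R=Ro.from_euler('xyz',o['tool_rot'],degrees=True)
    dy=(o['tool_rot'][2]-yaw+180)%360-180
    print('t',round(o['time_s'],2),'pos',o['tool_pos'].round(4),'rot',o['tool_rot'].round(2),'F',o['force'].round(2),'w',round(o['grip_width'],4),'q7',o['qpos'][6].round(1))
    print('shift',R.inv().apply(np.array([x,y,z])-o['tool_pos']).round(4),'turn',np.radians(dy).round(4))
E
python3 -c "
from h import *
go(.570,-.2465,.15,88)"
```

```text
t 0.1 pos [ 0.198  -0.6186  0.2216] rot [-1.799e+02  1.000e-02  1.775e+01] F [0.06 0.07 0.1 ] w 0.0869 q7 -3.3
shift [ 0.4678 -0.2408  0.0719] turn -1.226
```

Request:
{"method": "servo_tool", "body": {
  "plan": [
    [[0, 0.468, -0.241, 0, -1.226], [0, 0.468, -0.241, 0, -1.226], [0, 0.468, -0.241, 0, -1.226], [0, 0.468, -0.241, 0, -1.226], [0, 0.468, -0.241, 0, -1.226], [0, 0.468, -0.241, 0, -1.226], [0, 0.468, -0.241, 0, -1.226], [0, 0.468, -0.241, 0, -1.226], [0, 0.468, -0.241, 0.03, -1.226], [0, 0.468, -0.241, 0.05, -1.226], [0, 0.468, -0.241, 0.072, -1.226], [0, 0.468, -0.241, 0.072, -1.226]]
  ],
  "force": 20
}}

```text
time_s: 1.1
tool_pos: [0.5452, -0.2711, 0.1676]
tool_rot: [180.0, -0.1, 88.0]
force: [-0.4, -0.5, -0.0]
grip_width: 0.0151
```

```bash
python3 -c "
from h import *
go(.570,-.2465,.085,88)"
```

```text
t 1.1 pos [ 0.5452 -0.2711  0.1676] rot [ 1.7999e+02 -6.0000e-02  8.8020e+01] F [-0.36 -0.52 -0.03] w 0.0151 q7 15.8
shift [0.0253 0.0239 0.0826] turn 0.0004
```

Request:
{"method": "servo_tool", "body": {
  "plan": [
    [[0, 0.025, 0.024, 0.02, 0], [0, 0.025, 0.024, 0.04, 0], [0, 0.025, 0.024, 0.06, 0], [0, 0.025, 0.024, 0.075, 0], [0, 0.025, 0.024, 0.083, 0], [0, 0.025, 0.024, 0.083, 0], [0, 0.025, 0.024, 0.083, 0]]
  ]
}}

```text
time_s: 1.68
tool_pos: [0.5699, -0.2469, 0.0846]
tool_rot: [-180.0, -0.1, 88.0]
force: [-0.1, 0.1, 1.1]
grip_width: 0.0006
```

```bash
python3 -c "
from h import *
go(.570,-.2465,.069,88)"
```

```text
t 1.68 pos [ 0.5699 -0.2469  0.0846] rot [-1.7999e+02 -8.0000e-02  8.8000e+01] F [-0.09  0.07  1.07] w 0.0006 q7 10.5
shift [0.0004 0.0001 0.0156] turn -0.0
```

Request:
{"method": "servo_tool", "body": {
  "plan": [
    [[0, 0, 0, 0.004, 0], [0, 0, 0, 0.008, 0], [0, 0, 0, 0.011, 0], [0, 0, 0, 0.0135, 0], [0, 0, 0, 0.0155, 0], [0, 0, 0, 0.0155, 0], [0, 0, 0, 0.0155, 0]]
  ]
}}

```text
time_s: 2.27
tool_pos: [0.5707, -0.2474, 0.07]
tool_rot: [179.9, -0.0, 88.0]
force: [0.8, -1.3, 5.3]
grip_width: 0.0007
```

```bash
python3 -c "
from h import *
go(.570,-.2465,.069,88);shot('top','top1')"
```

```text
t 2.27 pos [ 0.5707 -0.2474  0.07  ] rot [ 1.7991e+02 -2.0000e-02  8.7990e+01] F [ 0.82 -1.27  5.26] w 0.0007 q7 10.2
shift [ 0.0009 -0.0007  0.001 ] turn -0.0002
```

Request:
{"method": "servo_tool", "body": {
  "plan": [
    [[0, 0, 0, 0.001, 0], [0, 0, 0, -0.02, 0], [0, 0, 0, -0.05, 0], [0, 0, 0, -0.08, 0], [0.06, 0, 0.0, -0.11, -0.1], [0.06, 0, 0.0, -0.13, -0.2], [0.06, 0, 0.0, -0.13, -0.3], [0.06, 0, 0, -0.13, -0.4], [0.06, 0, 0, -0.13, -0.5], [0.06, 0, 0, -0.13, -0.6], [0.06, 0, 0, -0.13, -0.7], [0.06, 0, 0, -0.13, -0.8]]
  ]
}}

```text
time_s: 3.32
tool_pos: [0.5696, -0.2469, 0.1988]
tool_rot: [180.0, -0.1, 134.1]
force: [0.3, 0.0, 0.3]
grip_width: 0.046
```

```bash
python3 -c "
from h import *
go(.465,.026,.12,167.3);shot('side','side2')"
```

```text
t 3.32 pos [ 0.5696 -0.2469  0.1988] rot [ 1.7997e+02 -1.0000e-01  1.3413e+02] F [0.28 0.02 0.3 ] w 0.046 q7 57.1
shift [0.2686 0.1149 0.0793] turn -0.5789
```

View pics/side2.png

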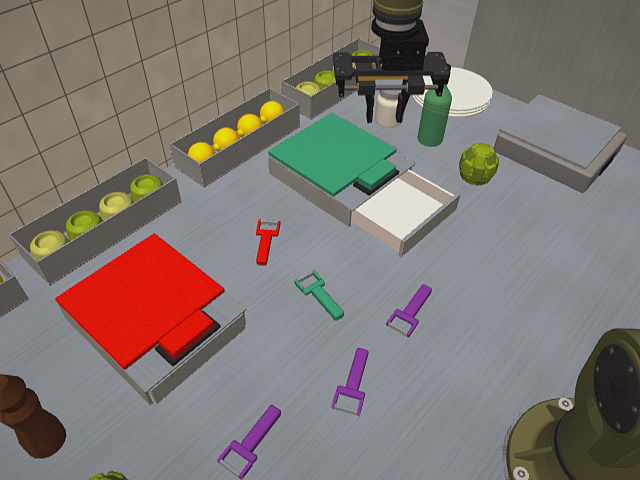

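The side view shows the green drawer out, centred at about (405,210). The red drawer is shut and the green peeler has not moved, at (320,295). Next I go above the peeler.

Request:
{"method": "servo_tool", "body": {
  "plan": [
    [[0.06, 0.03, 0.013, 0.0, -0.1], [0.06, 0.06, 0.026, 0.0, -0.2], [0.06, 0.095, 0.04, 0.0, -0.3], [0.06, 0.13, 0.056, 0.0, -0.4], [0.06, 0.165, 0.07, 0.01, -0.5], [0.06, 0.2, 0.086, 0.02, -0.579], [0.06, 0.235, 0.1, 0.04, -0.579], [0.06, 0.269, 0.115, 0.06, -0.579], [0.06, 0.269, 0.115, 0.08, -0.579], [0.06, 0.269, 0.115, 0.1, -0.579], [0.06, 0.269, 0.115, 0.12, -0.579], [0.06, 0.269, 0.115, 0.12, -0.579]]
  ]
}}

```text
time_s: 4.37
tool_pos: [0.4596, 0.0262, 0.0756]
tool_rot: [180.0, -0.5, 167.5]
force: [-1.6, -0.6, 0.6]
grip_width: 0.06
```

```bash
python3 - <<'E'
from h import *
go(.465,.026,.0045,167.3);d=shot('side','side3')
cv2.imwrite('pics/side3c.png',cv2.resize(cv2.cvtColor(d['image'],cv2.COLOR_RGB2BGR)[180:360,220:440],None,fx=3,fy=3))
E
```

```text
t 4.37 pos [0.4596 0.0262 0.0756] rot [179.95  -0.52 167.5 ] F [-1.63 -0.63  0.58] w 0.06 q7 66.2
shift [-0.0059  0.0009  0.071 ] turn 0.0034
```

View pics/side3c.png

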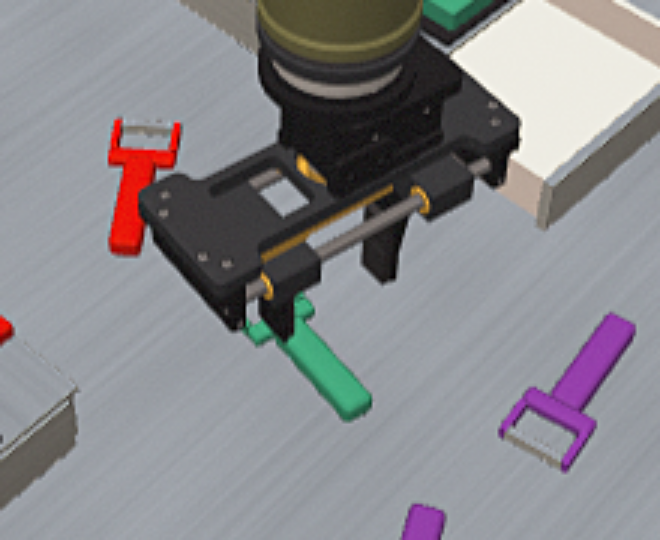

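The crop shows the fingers on either side of the green handle, and the surroundings are clear. I descend and grip.

Request:
{"method": "servo_tool", "body": {
  "plan": [
    [[0.06, -0.006, 0.001, 0.02, 0.003], [0.06, -0.006, 0.001, 0.04, 0.003], [0.06, -0.006, 0.001, 0.055, 0.003], [0.06, -0.006, 0.001, 0.065, 0.003], [0.06, -0.006, 0.001, 0.071, 0.003], [0.06, -0.006, 0.001, 0.071, 0.003], [0.06, -0.006, 0.001, 0.071, 0.003], [0.035, -0.006, 0.001, 0.071, 0.003], [0.01, -0.006, 0.001, 0.071, 0.003], [0.01, -0.006, 0.001, 0.071, 0.003], [0.01, -0.006, 0.001, 0.071, 0.003], [0.01, -0.006, 0.001, 0.071, 0.003]]
  ],
  "force": 20
}}

```text
time_s: 5.42
tool_pos: [0.4669, 0.026, 0.0066]
tool_rot: [179.9, -0.4, 167.3]
force: [0.7, -0.2, -0.6]
grip_width: 0.0345
```

Request:
{"method": "servo_tool", "body": {
  "plan": [
    [[0.01, 0, 0, 0, 0], [0.01, 0, 0, 0, 0], [0.01, 0, 0, 0, 0], [0.01, 0, 0, -0.02, 0], [0.01, 0, 0, -0.04, 0], [0.01, 0, 0, -0.06, 0], [0.01, 0, 0, -0.09, 0], [0.01, 0, 0, -0.12, 0], [0.01, 0, 0, -0.14, 0], [0.01, 0, 0, -0.15, 0], [0.01, 0, 0, -0.15, 0]]
  ]
}}

```text
time_s: 6.33
tool_pos: [0.4692, 0.0256, 0.1585]
tool_rot: [179.9, -0.1, 167.3]
force: [0.2, -0.5, -1.5]
grip_width: 0.0196
```

```bash
python3 - <<'E'
from h import *
d=shot('top','top4'); go(.482,-.229,.15,88)
W=cloud(d); p=W[(W[...,0]>.40)&(W[...,0]<.56)&(W[...,1]<-.14)&(W[...,1]>-.36)]
fl=p[(p[:,2]<.014)&(p[:,2]>.002)]
for lo,hi in((.0,.003),(.004,.012),(.025,.06)):
    q=p[(p[:,2]>lo)&(p[:,2]<hi)]; print(lo,len(q),np.percentile(q,[2,50,98],axis=0).round(4).tolist())
cv2.imwrite('pics/top4.png',cv2.cvtColor(d['image'],cv2.COLOR_RGB2BGR))
E
```

```text
t 6.38 pos [0.4681 0.0254 0.1568] rot [179.95  -0.28 167.3 ] F [ 0.41 -0.55 -1.64] w 0.0195 q7 70.9
shift [-0.0695 -0.2452  0.0063] turn 1.3841
0.0 1185 [[0.401, -0.3583, 0.0001], [0.438, -0.2424, 0.0014], [0.5509, -0.1414, 0.003]]
0.004 4191 [[0.4261, -0.3255, 0.0042], [0.4935, -0.2469, 0.0073], [0.5519, -0.16, 0.0114]]
0.025 1395 [[0.4264, -0.3389, 0.0265], [0.5023, -0.261, 0.0463], [0.5589, -0.1529, 0.0589]]
```

View pics/top4.png

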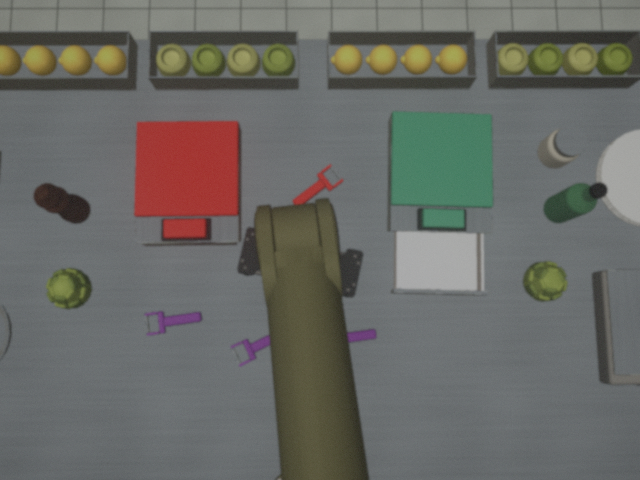

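The top view shows the open, empty drawer at about (438,262) and the arm over the peeler. The jaw reads 19.6 mm, so the handle is held. Next I carry it over the drawer.

Request:
{"method": "servo_tool", "body": {
  "plan": [
    [[0.01, -0.006, -0.02, 0, 0.11], [0.01, -0.012, -0.04, 0, 0.23], [0.01, -0.018, -0.06, 0, 0.34], [0.01, -0.024, -0.08, 0, 0.46], [0.01, -0.03, -0.1, 0, 0.57], [0.01, -0.036, -0.125, 0, 0.69], [0.01, -0.042, -0.15, 0, 0.8], [0.01, -0.05, -0.175, 0, 0.92], [0.01, -0.056, -0.2, 0, 1.04], [0.01, -0.063, -0.225, 0, 1.15], [0.01, -0.069, -0.245, 0, 1.27], [0.01, -0.069, -0.245, 0, 1.384]]
  ]
}}

```text
time_s: 7.38
tool_pos: [0.4793, -0.2339, 0.1532]
tool_rot: [-179.5, -0.1, 87.3]
force: [-0.4, -0.2, -1.4]
grip_width: 0.0195
```

Request:
{"method": "servo_tool", "body": {
  "plan": [
    [[0.01, 0, 0, 0, 0], [0.01, 0, 0, 0, 0], [0.01, 0, 0, 0, 0]]
  ]
}}

```text
time_s: 7.63
tool_pos: [0.4785, -0.2328, 0.1514]
tool_rot: [-179.4, -0.2, 87.5]
force: [-0.4, 0.1, 0.1]
grip_width: 0.0198
```

```bash
python3 - <<'E'
from h import *
go(.482,-.229,.070,88); d=shot('side','side5')
cv2.imwrite('pics/side5c.png',cv2.resize(cv2.cvtColor(d['image'],cv2.COLOR_RGB2BGR)[60:280,260:520],None,fx=2.5,fy=2.5))
E
```

```text
t 7.63 pos [ 0.4785 -0.2328  0.1514] rot [-179.36   -0.22   87.5 ] F [-0.39  0.07  0.12] w 0.0198 q7 15.8
shift [0.0037 0.0043 0.0814] turn -0.0088
```

View pics/side5c.png

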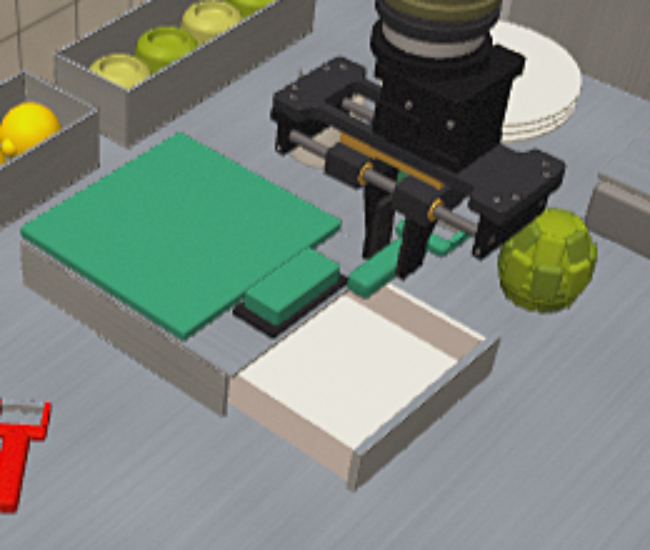

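Request:
{"method": "servo_tool", "body": {
  "plan": [
    [[0.01, 0.004, 0.004, 0.02, -0.009], [0.01, 0.004, 0.004, 0.04, -0.009], [0.01, 0.004, 0.004, 0.06, -0.009], [0.01, 0.004, 0.004, 0.08, -0.009], [0.01, 0.004, 0.004, 0.095, -0.009], [0.01, 0.004, 0.004, 0.11, -0.009], [0.01, 0.004, 0.004, 0.12, -0.009], [0.01, 0.004, 0.004, 0.128, -0.009], [0.01, 0.004, 0.004, 0.132, -0.009], [0.01, 0.004, 0.004, 0.134, -0.009], [0.01, 0.004, 0.004, 0.134, -0.009], [0.01, 0.004, 0.004, 0.134, -0.009]]
  ]
}}

```text
time_s: 8.68
tool_pos: [0.4823, -0.2286, 0.0186]
tool_rot: [-179.5, -0.2, 88.0]
force: [0.8, -0.2, -0.1]
grip_width: 0.0197
```

```bash
python3 - <<'E'
from h import *
go(.482,-.229,.0145,88); d=shot('side','side6')
cv2.imwrite('pics/side6c.png',cv2.resize(cv2.cvtColor(d['image'],cv2.COLOR_RGB2BGR)[90:270,300:500],None,fx=3,fy=3))
E
```

```text
t 8.68 pos [ 0.4823 -0.2286  0.0186] rot [-1.7948e+02 -1.6000e-01  8.8020e+01] F [ 0.79 -0.21 -0.14] w 0.0197 q7 10.3
shift [-0.0004 -0.0002  0.0041] turn 0.0004
```

View pics/side6c.png

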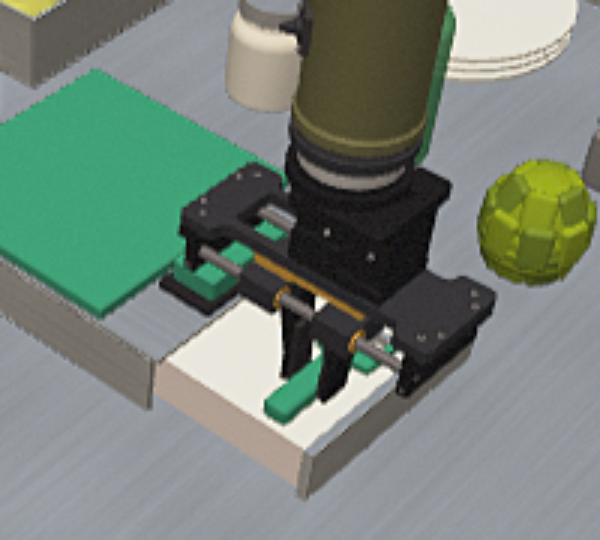

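The peeler is inside the drawer and level, and the gripper body is clear of the pad. I lower it a little more, release and rise.

Request:
{"method": "servo_tool", "body": {
  "plan": [
    [[0.01, 0, 0, 0.002, 0], [0.01, 0, 0, 0.0035, 0], [0.01, 0, 0, 0.0035, 0], [0.01, 0, 0, 0.0035, 0], [0.022, 0, 0, 0.0035, 0], [0.026, 0, 0, 0.0035, 0], [0.03, 0, 0, 0.0035, 0], [0.04, 0, 0, 0.0035, 0], [0.04, 0, 0, 0.0035, 0], [0.04, 0, 0, 0.0035, 0], [0.04, 0, 0, 0.0035, 0], [0.04, 0, 0, 0.0035, 0]]
  ]
}}

```text
time_s: 9.73
tool_pos: [0.4823, -0.2286, 0.0152]
tool_rot: [-179.5, -0.2, 88.0]
force: [-0.3, -0.1, 0.4]
grip_width: 0.0397
```

Request:
{"method": "servo_tool", "body": {
  "plan": [
    [[0.04, 0, 0, -0.01, 0], [0.04, 0, 0, -0.025, 0], [0.04, 0, 0, -0.05, 0], [0.04, 0, 0, -0.08, 0], [0.04, 0, 0, -0.11, 0], [0.04, 0, 0, -0.14, 0], [0.04, 0, 0, -0.17, 0], [0.04, 0, 0, -0.19, 0], [0.04, 0, 0, -0.19, 0], [0.04, 0, 0, -0.19, 0]]
  ]
}}

```text
time_s: 10.57
tool_pos: [0.4848, -0.2294, 0.2071]
tool_rot: [-179.6, -0.0, 88.0]
force: [-0.2, 0.1, -0.8]
grip_width: 0.04
```

```bash
python3 - <<'E'
from h import *
go(.482,-.229,.2,88); d=shot('side','side7')
W=cloud(d); hsv=cv2.cvtColor(d['image'],cv2.COLOR_RGB2HSV)
m=(hsv[...,0]>65)&(hsv[...,0]<95)&(hsv[...,1]>90)&(W[...,0]>.42)&(W[...,0]<.545)&(W[...,1]<-.16)&(W[...,1]>-.33)&(W[...,2]<.06)
p=W[m]; print(len(p),np.percentile(p,[1,50,99],axis=0).round(4).tolist())
for a,b in((-.33,-.28),(-.28,-.24),(-.24,-.16)):
    i=(p[:,1]>a)&(p[:,1]<b); print(a,i.sum(),np.percentile(p[i,2],[50,95]).round(4))
E
```

```text
t 10.57 pos [ 0.4848 -0.2294  0.2071] rot [-1.7965e+02 -5.0000e-02  8.8030e+01] F [-0.21  0.08 -0.79] w 0.04 q7 16.8
shift [ 0.0003 -0.0027  0.0071] turn 0.0005
447 [[0.4581, -0.2926, 0.013], [0.4788, -0.239, 0.0202], [0.5012, -0.1873, 0.0245]]
-0.33 35 [0.0182 0.0206]
-0.28 186 [0.0193 0.0227]
-0.24 226 [0.0209 0.0238]
```

View pics/side7.png

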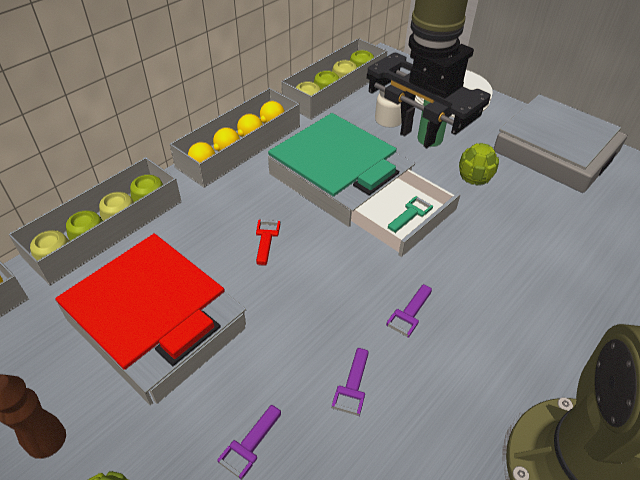

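The side view shows the peeler flat in the open drawer at (410,213). Its top is at about 21–24 mm, matching floor plus thickness (23 mm). The red drawer is shut and the robot is clear, so I hand in.

```bash
python3 -c "
from h import *
print(env.sign_off())"
```

```text
the job is handed in; nothing more can be done
None
```

The green-handled peeler is lying flat in the green stand's open drawer, and the job is handed in at about 10.6 s on the robot's clock.

- **Pressing the pad:** I pressed it about 6 mm down, reading 5.3 N, and the drawer sprang out.
- **Placing the peeler:** I gripped it by the handle, with the jaw reading 19.6 mm. I turned it to lie along the drawer's width, lowered it to about the floor and let go.
- **Last checks:** The final picture and depth reading show the peeler wholly inside the open drawer. Its top is at about 21–24 mm over the table, where 23 mm is expected for lying on the floor. By eye, the red drawer is shut and the other objects have not moved. The gripper was about 0.2 m up and touching nothing.
- **Failures:** No check failed or disagreed.

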